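Clamp the hatch-stop bracket and snap its bumper cap on

TASK

First swing the handle of the toggle clamp down so that the clamp holds the bracket in its fixture. Then take the tall bumper cap (not the low flat cap), set it over the split snap post on the bracket and press until it clicks, and keep pressing after the click until the rubber seal ring under the cap is fully squeezed; finish still pressing the cap down, without letting go. Leave the other things on the bench where they are.

Things in the scene. Friction and masses are not known exactly. Their poses are not given: they have to be found in the camera images.
- fixture: bench fixture, fixed to the bench: a dark steel plate (100 x 225 mm, 12 mm thick) that carries, along its own y axis, the dowel nest with the bracket (towards -y) and a steel horizontal toggle clamp (towards +y). Origin on the bench, 12.5 mm from the plate's middle towards +y; z up
- clamp_handle (a joint): angle of the clamp's handle above level, rad: 0 = level = clamp fully shut, at its stop; it starts open, between about 0.65 and 1. Linked to the clamp's arm, which comes down on the bracket as the handle goes down (the pad meets it near 0.35); the toggle locks past dead centre, near 0.06. Friction 0.25 N m: 3 to 7 N at the end of the handle move it; it stays where it is left
- clamp_pivot (a point): the handle's hinge axis, 55 mm above the bench; its frame is the fixture's. The axis runs along the fixture's x; from here the handle points along the fixture's +y when level and lifts towards +z
- handle_grip (a point): point on the centre line of the handle's round rubber sleeve (16 mm thick), 90 mm from the pivot; moves with the handle. The sleeve runs from 44 to 107 mm from the pivot (round ends 8 mm more); the point's y axis points outward along the handle, its x axis is the hinge axis
- clamp_pad: rubber-tipped spindle (16 mm thick) on the clamp's arm; its origin is the middle of its foot. With the clamp shut it presses the bracket with about 8 N, 44 to 46 mm from the post's axis towards the fixture's +y. With the clamp shut nothing of the clamp is higher than 70 mm above the bench
- bracket: aluminium hatch-stop bracket, a loose plate 60 x 90 x 6 mm (long side along its y), lying between low dowels (5.5 mm high) on the fixture plate, with a nylon snap post and a rubber seal ring on it. Origin in the middle of its underside, 12 mm above the bench; z up
- post (a point): axis of the snap post at the level of the bracket's upper face (18 mm above the bench), z up. The post has four sprung nylon prongs, stands 19.5 mm above this point, is 15 mm thick at its top and 23.6 mm over the barbs (10.5 mm above this point). A black rubber seal ring (26 to 38 mm across, 5.2 mm high) lies round its foot
- seal (a joint): how far the seal ring is squeezed, m: 0 = free, 0.003 = fully squeezed, at its stop. About 3 N per mm, so about 10 N on the cap squeeze it fully; left to itself, a cap that is snapped on squeezes it by about 0.0005
- bumper: the tall bumper cap: black plastic, hollow, open below, 30 g, standing on the bench mouth down. 34 mm high; straight round side 34 mm thick from 7.5 to 31 mm above its underside; foot flange 40 mm across. Origin in the middle of its underside (the mouth), z up. Inside the mouth is a snap lip 19.2 mm wide with a lead-in 24.4 mm wide
- bumper_top (a point): middle of the bumper cap's flat top, 34 mm above its underside. Going on, the cap's underside is about 12 mm above point post when the lip meets the prongs; the force climbs to about 11 N (8 to 15); at about 6 mm the prongs snap out over the lip and the force drops to nothing; at about 5 mm it lands on the seal; at 2.2 mm the seal is fully squeezed
- blank_cap: a low flat blanking cap, black plastic disc 48 mm across and 14 mm high; not wanted here. It and the bumper cap may stand in either order. Origin under its middle
- spare_plate: bystander: a spare bare plate 60 x 90 x 6 mm. Origin under its middle
- tape_roll: bystander: roll of tape, 100 mm across, 30 mm high
- filter_disc: bystander: round respirator filter, 86 mm across, 26 mm high, lying near the robot
- sanding_disc: bystander: sanding disc, 125 mm across, 4 mm thick
- wire_brush: bystander: hand brush lying on the bench to the left, about 200 mm long
- wipes_box: bystander: box of wipes, 110 x 200 x 75 mm, on the left
Mind the look-alikes: they are no part of the job. Of the things shaped like the bracket, the aluminium one is meant.

How it is judged:
By the outcome, as a careful person would: the job done as asked, in the order asked, and still so for the second after the job is handed in, while the arm keeps its last pose, push and grip.
It also fails if it takes over 53 s, if anything falls off the work surface, if the arm or the gripper's body presses on something with over 40 N, if the wrist force passes 120 N, or if a joint passes its speed limit or range.

ROBOT

A 7-joint arm with a two-finger parallel gripper is mounted at the origin on the work surface. World frame = base frame: x ahead of the robot, y to its left, z up, the work surface at z = 0. Lengths are in m, angles in rad, forces in N, time in s.
With the tool pointing down it reaches from about 0.425 to 0.825 m from the base axis. Payload 3.6 kg.
Tool frame: the origin (TCP) lies where the fingers leave the gripper's body, on its centre line; the fingertips stand 73 mm ahead of it and the grasp point (between the pads) lies 54 mm ahead of it; z points along the fingers, y is the line along which they close (so a half turn about z gives the same grasp; the last joint's range is limited). The gripper opens to 85 mm and grips with 20 to 120 N. Pads are 22 mm wide; open, the fingers measure 114 mm over their backs; the gripper's body (76 mm by 85 mm) begins 54 mm behind the grasp point. The pads swing forward as they close: fully open they stand 13 mm farther back than shut.
Start: joints at [1.312, 0.615, -0.013, 1.423, 0.008, 1.103, -0.04], TCP at [0.15, -0.632, 0.304] pointing down, gripper open.
Joint ranges: [-3.12, 3.12], [-0.3, 2.06], [-1.34, 1.32], [0.26, 2.42], [-1.36, 4.5], [0.01, 1.98], [-2.84, 2.84]. Speed limits (rad/s): [2.79, 2.79, 3.14, 3.14, 3.14, 3.14, 3.14].

INTERFACE

Orientations are given as a unit quaternion [x, y, z, w].
In Python, from station import arm, snapshot, camera_info, ticket gives the robot as it stands. Calls block until the motion is done:
- arm.movep(position, orientation): joint-space move of the TCP to a pose.
- arm.line_to(position, velocity=0.15, ori=None): straight line of the TCP; ori=None keeps the orientation; velocity is the mean speed in m/s.
- arm.move_j(angles): joint-space move.
- arm.move_gripper(opening, effort=None): opening from 0.0 (shut) to 1.0 (fully open); effort is the grip in N (None keeps the last); returns when the fingers have stopped.
- arm.pause(seconds).
- arm.ik(position, orientation): joint angles nearest the present ones, or None.
- snapshot(name): name is "scene" or "top" or "wrist"; returns the picture (400x640x3 uint8, blue, green, red); there is no depth.
- camera_info(name): a dict with "fx", "fy", "cx", "cy" (pixels), "R" (3x3) and "t" (3): a world point X has camera coordinates R X + t; the wrist camera has in their place "T_tool_cam" (4x4, takes a point from camera to tool coordinates, whose origin is the TCP and whose axes are the flange's). Camera axes: x right, y down, z forward; pixel columns grow to the right and rows downward; lengths in m; the calibration is good to about 2 mm. A picture is of the moment at which its call begins: read the wrist's pose just before it. camera_info takes no time and is no camera call.
A pose or a line that the arm cannot do raises arm.MotionError and nothing moves.
- ticket.finish_job(): hands the job in; it is judged then, once.
Readings, each from a call of its own:
- arm.read_time(): time.
- arm.read_joint_positions(): joint angles.
- arm.read_dq(): joint speeds.
- arm.read_effort(): joint torques, N m.
- arm.read_tool_pos(): TCP position.
- arm.read_eef_rot(): TCP orientation.
- arm.read_ft_force(): force on the tool from outside, world axes, zero at the start.
- arm.read_wrist_torque(): the same for the moment, N m.
- arm.read_opening(): opening from 0.0 (shut) to 1.0 (fully open).
- arm.read_finger_force(): force on a finger pad.
Only numpy, scipy, OpenCV 4.12 (cv2) and the standard library are available. Lean on these libraries where they do the work, as an engineer would, in place of code of your own. Each camera call takes 0.05 s, during which the arm holds its last target. There are 200 camera calls.

## Working session

There is one attempt and no reset: what is moved stays moved. The work goes in short steps, each a Python script; the robot and the scene stay as the last script left them, time stands still between calls to the robot, and variables do not carry over. Pictures are saved under pics/ and viewed, at most 10 in all, crops included, and the job is handed in when it is done.

```bash
mkdir -p pics; ls; python3 - <<'E'
from station import arm, snapshot, camera_info
import cv2
for n in ("scene","top"):
    cv2.imwrite(f"pics/{n}0.png",snapshot(n)); c=camera_info(n); print(n,c)
print(arm.read_time(),arm.read_eef_rot(),arm.read_tool_pos(),camera_info("wrist"))
E
```

```text
pics
scene {'fx': 365.9409539543071, 'fy': 365.9409539543071, 'cx': 318.9005118831272, 'cy': 200.73540019089808, 'R': array([[ 0.71628898,  0.6977186 ,  0.0109018 ],
       [ 0.40161343, -0.39942598, -0.824115  ],
       [-0.57064591,  0.5946828 , -0.56631759]]), 't': array([-0.42676369, -0.14320484,  1.34233397])}
top {'fx': 505.70905587976375, 'fy': 505.70905587976375, 'cx': 312.84925095890077, 'cy': 192.34240219509545, 'R': array([[ 0.02480835, -0.99964378, -0.00984199],
       [-0.99094959, -0.02329102, -0.13219845],
       [ 0.13192213,  0.01303254, -0.99117441]]), 't': array([0.04094867, 0.57941286, 1.31362618])}
0.1 [ 9.93227892e-01  1.16176594e-01 -1.36193172e-04 -1.15584008e-03] [ 0.14986386 -0.63195528  0.30283926] {'fx': 305.80620568242824, 'fy': 305.80620568242824, 'cx': 318.6419052080121, 'cy': 198.3860076505751, 'T_tool_cam': array([[-1.81257333e-04, -9.56483146e-01, -2.91787524e-01,
         7.37506708e-02],
       [ 9.99999870e-01, -3.44320467e-05, -5.08327551e-04,
        -3.48389114e-04],
       [ 4.76159894e-04, -2.91787578e-01,  9.56483028e-01,
        -6.96593249e-02],
       [ 0.00000000e+00,  0.00000000e+00,  0.00000000e+00,
         1.00000000e+00]])}
```

View pics/top0.png

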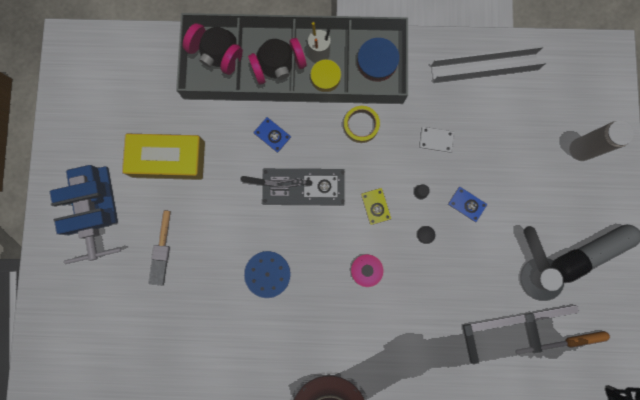

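View pics/scene0.png

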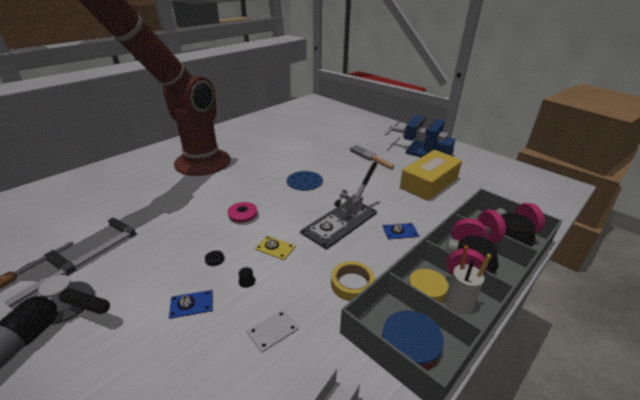

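Candidates: brackets with posts at top px (324,187) (aluminium, in the fixture), (377,209) yellow, (272,134) and (471,205) blue, plus the bare plate at (436,139). Caps are at (421,191), which looks tall at scene px (247,277), and (426,235), which is low and flat at scene px (215,258). I choose the fixture's bracket and the cap at (421,191), and check both in a crop.

```bash
python3 - <<'E'
import cv2,numpy as np
t=cv2.imread("pics/top0.png"); s=cv2.imread("pics/scene0.png")
f=lambda im,x,y,w,h,k:cv2.resize(im[y:y+h,x:x+w],None,fx=k,fy=k,interpolation=cv2.INTER_CUBIC)
a=f(t,235,160,120,55,6.5)   # 780x357
b=f(t,400,175,50,75,3.2)     # 160x240
c=f(s,195,235,75,60,4)     # 300x240
d=f(s,295,155,90,68,3.5)  # 315x238
can=np.zeros((600,790,3),np.uint8)
can[:a.shape[0],:a.shape[1]]=a;x=0
for i in (b,c,d): can[358:358+i.shape[0],x:x+i.shape[1]]=i[:242]; x+=i.shape[1]+3
cv2.imwrite("pics/crop1.png",np.clip(can*1.6,0,255).astype(np.uint8))
E
```

```text
(no output)
```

View pics/crop1.png

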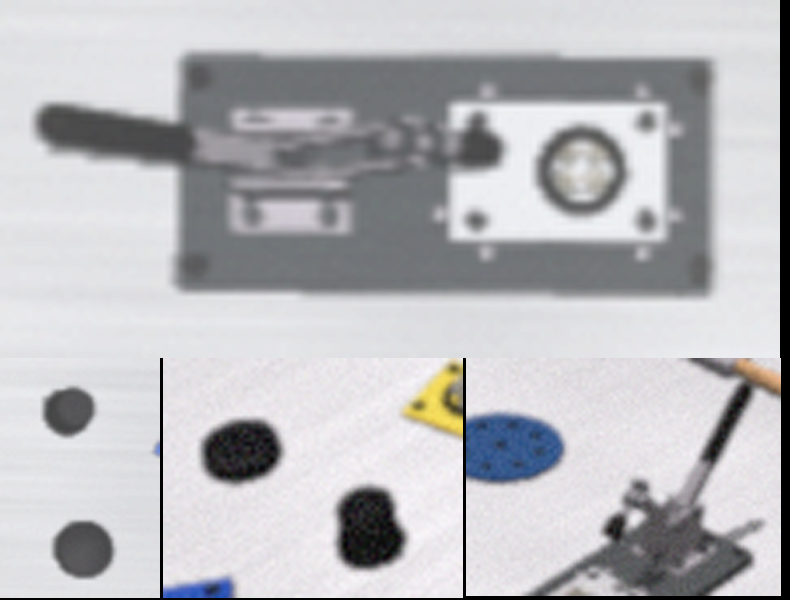

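The crop confirms it: the upper cap at top (421,191) is the tall one with the flange. The bracket is in the fixture with the ring at crop (581,170), and the handle end is at crop (45,125).

```bash
cat > h.py <<'E'
import numpy as np, cv2
from scipy.spatial.transform import Rotation as Ro
from station import arm, snapshot, camera_info, ticket
def ray(n,u,v,pose=None):
    c=camera_info(n); d=np.array([(u-c['cx'])/c['fx'],(v-c['cy'])/c['fy'],1])
    if n=='wrist':
        T=c['T_tool_cam']; p,q=pose; W=Ro.from_quat(q).as_matrix()
        return W@T[:3,3]+p, W@T[:3,:3]@d
    return -c['R'].T@c['t'], c['R'].T@d
def at(n,u,v,z,pose=None):
    o,d=ray(n,u,v,pose); return o+d*(z-o[2])/d[2]
def proj(n,X,pose=None):
    c=camera_info(n)
    if n=='wrist':
        T=c['T_tool_cam']; p,q=pose
        Y=Ro.from_quat(q).as_matrix().T@(np.array(X)-p); Y=T[:3,:3].T@(Y-T[:3,3])
    else: Y=c['R']@np.array(X)+c['t']
    return np.array([c['fx']*Y[0]/Y[2]+c['cx'],c['fy']*Y[1]/Y[2]+c['cy']])
def down(yaw):  # tool z down, tool y axis (closing line) along world angle yaw
    y=np.array([np.cos(yaw),np.sin(yaw),0]); z=np.array([0,0,-1.]); x=np.cross(y,z)
    return Ro.from_matrix(np.c_[x,y,z]).as_quat()
E
python3 - <<'E'
from h import *
np.set_printoptions(precision=4,suppress=True)
f=lambda x,y,z:at('top',x/6.5+235,y/6.5+160,z)
P=[f(183,57,.012),f(712,62,.012),f(178,290,.012),f(712,294,.012)]
for p in P: print(p)
m=sum(P)/4; ax=(P[0]+P[2]-P[1]-P[3]); yaw=np.arctan2(-ax[0],ax[1]); print('mid',m,'yaw',yaw)
R=Ro.from_euler('z',yaw).as_matrix()
print('origin',m+R@[0,.0125,0])
print('ring',f(581,170,.0225),'posttop',f(583,168,.0375))
br=[f(449,103,.018),f(666,103,.018),f(449,240,.018),f(666,240,.018)];print('bracket',sum(br)/4)
g=lambda x,y,z:at('top',x/3.2+400,(y-358)/3.2+175,z)
print('bump',g(69,411,.017),'blank',g(83,549,.007))
# handle end in scene for angle: 
o=m+R@[0,.0125,0]
for a in (.65,.75,.85,.95):
    print(a,[ (proj('top',o+R@[0,yp+.115*np.cos(a),.043+.115*np.sin(a)]),) for yp in (0,)], 'end seen', (45/6.5+235,125/6.5+160))
# scene check
print(proj('scene',g(69,411,.017)), [proj('scene',o+R@[0,.115*np.cos(a),.055+.115*np.sin(a)]) for a in (.65,.8,.95)])
E
```

```text
[0.6439 0.1934 0.012 ]
[ 0.6469 -0.03    0.012 ]
[0.5449 0.1917 0.012 ]
[ 0.5485 -0.0317  0.012 ]
mid [0.5961 0.0809 0.012 ] yaw 0.01483190342376853
origin [0.5959 0.0934 0.012 ]
ring [0.5981 0.0243 0.0225] posttop [0.5967 0.0236 0.0375]
bracket [0.5979 0.0341 0.018 ]
bump [ 0.5902 -0.2395  0.017 ] blank [ 0.4743 -0.2529  0.007 ]
0.65 [(array([260.9785, 180.2071]),)] end seen (241.92307692307693, 179.23076923076923)
0.75 [(array([263.5491, 179.6823]),)] end seen (241.92307692307693, 179.23076923076923)
0.85 [(array([266.5265, 179.2029]),)] end seen (241.92307692307693, 179.23076923076923)
0.95 [(array([269.8826, 178.7755]),)] end seen (241.92307692307693, 179.23076923076923)
[245.6135 275.9743] [array([364.6851, 168.6295]), array([362.5591, 166.0344]), array([359.9181, 164.1845])]
```

```bash
python3 - <<'E'
from h import *
np.set_printoptions(precision=4,suppress=True)
def tri(a,b):
    o1,d1=ray('top',*a);o2,d2=ray('scene',*b)
    s=np.linalg.lstsq(np.c_[d1,-d2],o2-o1,rcond=None)[0]
    p,q=o1+d1*s[0],o2+d2*s[1]; return (p+q)/2,np.linalg.norm(p-q)
tip=tri((46/6.5+235,124/6.5+160),((743-466)/3.5+295,(391-358)/3.5+155))
inn=tri((186/6.5+235,144/6.5+160),((708-466)/3.5+295,(458-358)/3.5+155))
print(tip,inn)
d=tip[0]-inn[0]; print(np.linalg.norm(d),np.arctan2(d[2],d[1]))
h=tip[0][2]-.055; a=np.arcsin(h/.113);print('ang by height',a,'pivot y',tip[0][1]-.113*np.cos(a))
from scipy.optimize import least_squares
o=np.array([.5959,.0934,0]);R=Ro.from_euler('z',.0148).as_matrix()
obs=[('top',(46/6.5+235,124/6.5+160),.113),('top',(186/6.5+235,144/6.5+160),.040),('scene',((743-466)/3.5+295,(391-358)/3.5+155),.113),('scene',((708-466)/3.5+295,(458-358)/3.5+155),.040)]
def res(v):
    return np.concatenate([proj(n,o+R@[v[2],v[0]+r*np.cos(v[1]),.055+r*np.sin(v[1])])-uv for n,uv,r in obs])
s=least_squares(res,[.03,.8,0]);print(s.x,s.fun)
print('pivot',o+R@[s.x[2],s.x[0],.055])
p0,q0=arm.read_tool_pos(),arm.read_eef_rot()
# IK feasibility for handle-push
for yaw in (0,np.pi/2):
  for p in ([.6,.19,.25],[.6,.2,.14],[.59,-.24,.1]): print(yaw,p,arm.ik(p,down(yaw)))
E
```

```text
(array([0.5945, 0.2309, 0.1324]), np.float64(0.0014899343167825163)) (array([0.5966, 0.1834, 0.0882]), np.float64(0.0034887085189965546))
0.0649566675675612 0.7499399021267653
ang by height 0.7550916816241731 pivot y 0.14857376239097259
[0.061  0.8137 0.0012] [-0.5266 -0.3116  0.2995  0.0222  0.8109 -1.521  -1.2379  1.3815]
pivot [0.5962 0.1544 0.055 ]
0 [0.6, 0.19, 0.25] [ 0.0927  0.7496 -0.7877  1.5403  0.5743  1.095  -0.8295]
0 [0.6, 0.2, 0.14] [-0.078   0.819  -0.4852  1.6289  0.4864  0.8166 -0.7711]
0 [0.59, -0.24, 0.1] [ 0.5369  0.8532 -0.3201  1.6374  0.3714  0.7116  0.0354]
1.5707963267948966 [0.6, 0.19, 0.25] [ 0.1747  0.8179 -0.9797  1.5376  0.7157  1.1769  0.6288]
1.5707963267948966 [0.6, 0.2, 0.14] [-0.0055  0.8513 -0.6224  1.6264  0.6125  0.8674  0.697 ]
1.5707963267948966 [0.59, -0.24, 0.1] [ 0.7177  0.9258 -0.6572  1.631   0.7151  0.8397  1.3287]
```

```bash
python3 - <<'E'
from h import *
q=down(0); yp,x=.150,.596
arm.move_gripper(0.0,effort=40)
def pt(a): return [x, yp+.085*np.cos(a)-.008*np.sin(a)-.005, .055+.085*np.sin(a)+.008*np.cos(a)+.073]
s=pt(1.0); s[2]+=.04
arm.movep(s,q); print(arm.read_time(),arm.read_tool_pos(),arm.read_ft_force(),arm.read_opening())
for a in (.8,.6,.4,.25,.12,.04,-.02,-.06):
    arm.line_to(pt(a),velocity=.12); f=arm.read_ft_force(); print(a,np.round(arm.read_tool_pos()-pt(a),4),np.round(f,1),round(arm.read_time(),2))
    if f[2]>45: break
E
```

```text
4.125 [0.59647749 0.18300153 0.24373252] [-0.02602337 -0.74361456  0.14731031] 0.0026238398410438667
0.8 [0.0001 0.0002 0.    ] [-0.2 -0.8 -0.4] 4.7
0.6 [ 0.0012 -0.0004  0.0012] [-0.3 -0.3  0.3] 4.99
0.4 [-0.0011  0.0009 -0.0012] [-0.6  0.6  0.5] 5.28
0.25 [-0.0002  0.0004 -0.0005] [ 0.8 -1.   0.2] 5.54
0.12 [-0.0003  0.0001 -0.0003] [-0.8  0.2 -0.1] 5.79
0.04 [-0.0001 -0.0001 -0.0001] [-0.2  0.1  0.2] 6.04
-0.02 [0.0002 0.     0.0013] [-1.8 -0.9  6.4] 6.29
-0.06 [ 0.0003 -0.      0.0044] [-5.2 -4.9 21.3] 6.54
```

```bash
python3 - <<'E'
from h import *
print(arm.read_tool_pos(),arm.read_ft_force())
s=snapshot('scene');t=snapshot('top');w=snapshot('wrist')
a=cv2.resize(s[100:250,270:420],(400,400),interpolation=2)
b=cv2.resize(t[130:230,220:320],(400,400),interpolation=2)
c=np.hstack([a,b]); can=np.zeros((600,800,3),np.uint8); can[:400]=c; can[400:,:320]=cv2.resize(w,(320,200))
cv2.imwrite('pics/c2.png',np.clip(can*1.5,0,255).astype(np.uint8))
E
```

```text
[0.59627326 0.2302908  0.13530689] [-5.18008257 -4.90483968 21.27230799]
```

View pics/c2.png

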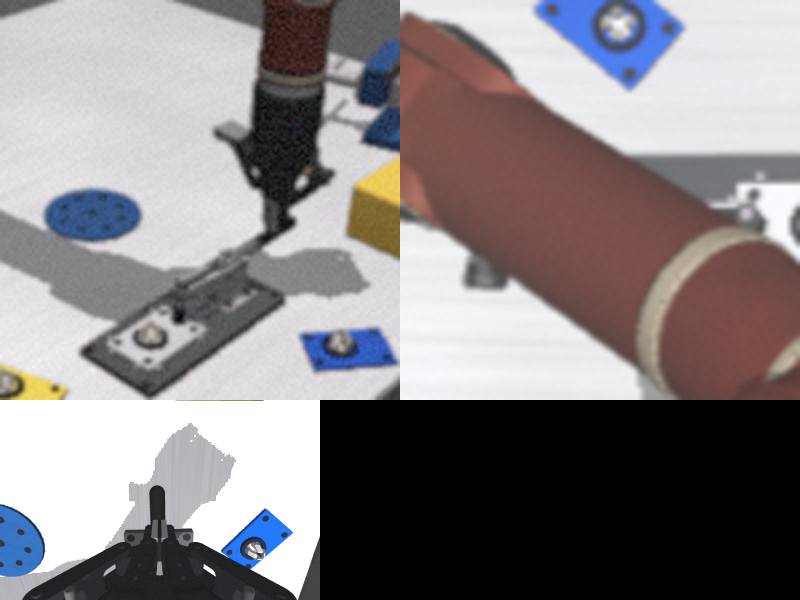

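The handle is level (fingertips at 62 mm, 21 N at the stop) and the pad is on the bracket. Next I lift and look closely at the post and then the bumper with the wrist camera.

```bash
python3 - <<'E'
from h import *
import pickle
q=down(0)
p=arm.read_tool_pos(); arm.line_to([p[0],p[1],.21],velocity=.2)
arm.movep([.597,.024,.21],q); arm.pause(.2)
P={}
for n,tgt in (('post',None),('bump',[.590,-.240,.21])):
    if tgt: arm.movep(tgt,q); arm.move_gripper(1.0); arm.pause(.2)
    P[n]=(arm.read_tool_pos(),arm.read_eef_rot()); im=snapshot('wrist'); cv2.imwrite(f'pics/w_{n}.png',im)
pickle.dump(P,open('P.pkl','wb'))
print(arm.read_time(),P,proj('wrist',[.597,.024,.0375],P['post']),proj('wrist',[.59,-.24,.034],P['bump']))
a=cv2.resize(cv2.imread('pics/w_post.png')[:, 120:520],(400,400)); b=cv2.resize(cv2.imread('pics/w_bump.png')[:,120:520],(400,400))
cv2.imwrite('pics/c3.png',np.hstack([a,b]))
E
```

```text
10.3917 {'post': (array([0.59694366, 0.02681421, 0.21020803]), array([ 7.05625905e-01,  7.08584109e-01,  6.96176890e-04, -3.96441727e-04])), 'bump': (array([ 0.58995638, -0.2400618 ,  0.20997674]), array([ 7.07138865e-01,  7.07074694e-01, -2.79621328e-05, -3.03528355e-05]))} [319.49697671 202.82619942] [319.59605253 198.07125669]
```

View pics/c3.png

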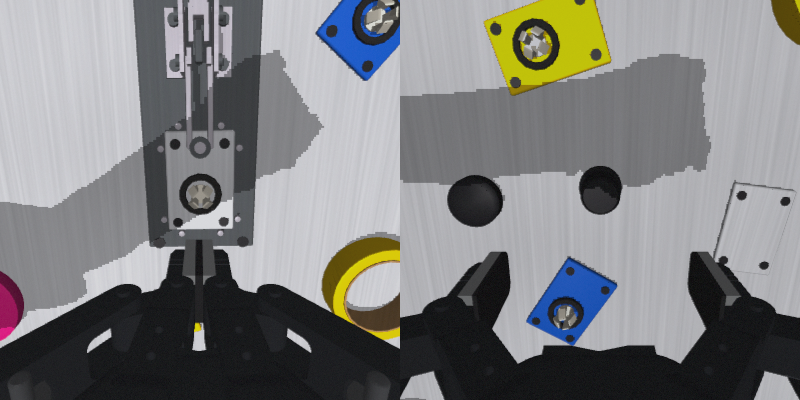

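The left view shows the clamp pad on the bracket and the post at about wrist (320,194). The right view shows the tall cap at about (320,190) between the open fingers. I enlarge both for exact centres.

```bash
python3 - <<'E'
import cv2,numpy as np
a=cv2.imread('pics/w_post.png')[165:225,290:350]; b=cv2.imread('pics/w_bump.png')[155:225,285:355]
f=lambda i:cv2.resize(np.clip(i*2.0,0,255).astype(np.uint8),(400,400),interpolation=2)
c=np.hstack([f(a),np.clip(f(b).astype(float)*1.5,0,255).astype(np.uint8)]); cv2.imwrite('pics/c4.png',c)
E
```

```text
(no output)
```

View pics/c4.png

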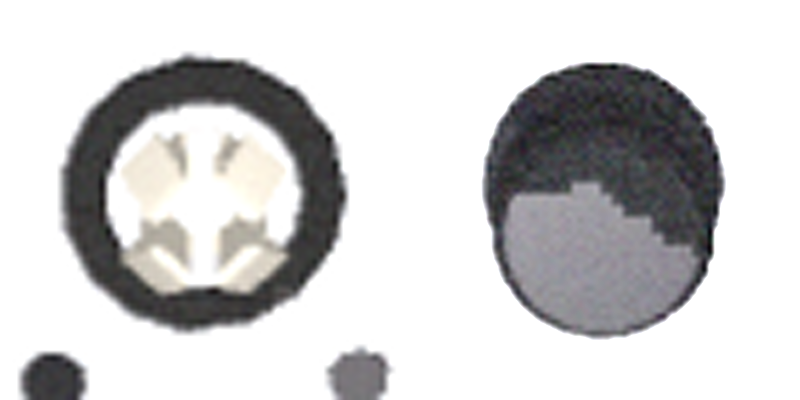

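```bash
python3 - <<'E'
from h import *
import pickle
P=pickle.load(open('P.pkl','rb'))
print('ring',at('wrist',320.6,193.95,.0205,P['post']),'post',at('wrist',320.4,197.2,.0375,P['post']))
print('bump',at('wrist',320.5,194.4,.031,P['bump']),at('wrist',320.6,186.7,.005,P['bump']))
E
```

```text
ring [0.59799927 0.02681477 0.0205    ] post [0.59772363 0.02888757 0.0375    ]
bump [ 0.59076997 -0.23766171  0.031     ] [ 0.59099135 -0.2377582   0.005     ]
```

```bash
python3 - <<'E'
from h import *
q=down(0)
arm.line_to([.5909,-.2377,.12],velocity=.2); arm.line_to([.5909,-.2377,.083],velocity=.1)
arm.move_gripper(0.0,effort=70); arm.pause(.1)
print(arm.read_opening(),arm.read_finger_force(),arm.read_ft_force(),arm.read_time())
f0=arm.read_ft_force()
arm.line_to([.5909,-.2377,.21],velocity=.2)
arm.movep([.598,-.03,.20],q); arm.pause(.5)
p=(arm.read_tool_pos(),arm.read_eef_rot()); im=snapshot('wrist'); cv2.imwrite('pics/w5.png',im)
print(p,arm.read_opening(),arm.read_finger_force(),arm.read_ft_force(),arm.read_time())
u,v=proj('wrist',[.598,.0265,.0205],p).astype(int);print(u,v)
a=np.clip(im[v-40:v+40,u-40:u+40]*2.,0,255).astype(np.uint8)
cv2.imwrite('pics/c5.png',np.hstack([cv2.resize(a,(400,400),interpolation=2),im[:,120:520]]))
E
```

```text
0.37781618379551896 69.8774354159832 [-0.75880785 -0.4237032   5.242299  ] 12.15
(array([ 0.59802021, -0.03037583,  0.20002724]), array([7.07329237e-01, 7.06884254e-01, 3.69281069e-05, 2.01098377e-05])) 0.3816167349181369 69.40550968050957 [-0.49753112  0.33197902  0.01214765] 14.325
319 128
```

View pics/c5.png

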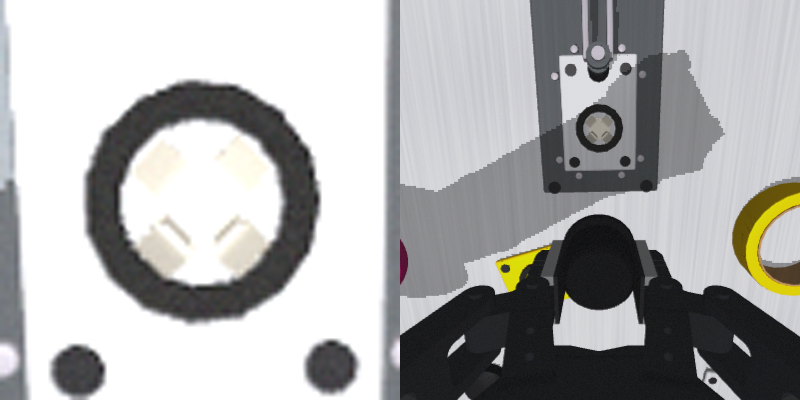

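The cap is held upright. The ring is at wrist (319.5,128.2), which matches a post at (0.598,0.0265). Now I press in steps.

```bash
python3 - <<'E'
from h import *
arm.line_to([.598,.0265,.20],velocity=.1); arm.line_to([.598,.0265,.122],velocity=.1)
arm.pause(.2); f0=arm.read_ft_force(); print(f0,arm.read_tool_pos(),arm.read_time())
z=.122
while z>.092:
    z-=.001; arm.line_to([.598,.0265,z],velocity=.02); f=arm.read_ft_force()-f0; p=arm.read_tool_pos()
    print(round(z,4),np.round(p,4),np.round(f,1),round(arm.read_time(),1))
    if np.linalg.norm(f)>32 or (p[2]<.1055 and f[2]>20): break
print(arm.read_opening())
E
```

```text
[ 0.75176139 -0.58861377  0.41297956] [0.59834704 0.02660579 0.12273448] 16.175
0.121 [0.598  0.0265 0.1211] [-1.1  0.9 -1.1] 16.4
0.12 [0.5979 0.0265 0.1199] [-0.3 -0.6 -1. ] 16.7
0.119 [0.598  0.0265 0.1189] [-0.5  0.4 -0.3] 16.9
0.118 [0.5979 0.0265 0.1179] [-0.3  0.3 -0.5] 17.2
0.117 [0.598  0.0265 0.1169] [-0.3  0.9 -1.4] 17.4
0.116 [0.598  0.0266 0.116 ] [-1.1  0.3 -0.2] 17.7
0.115 [0.5981 0.0268 0.1151] [-0.7  0.7 -0.3] 17.9
0.114 [0.5982 0.027  0.1141] [0.5 2.2 0. ] 18.2
0.113 [0.5983 0.0271 0.1134] [-0.3  2.8  0.7] 18.4
0.112 [0.5983 0.027  0.1126] [-1.   2.4  4.2] 18.7
0.111 [0.5984 0.027  0.1117] [-0.6  2.3  5.5] 18.9
0.11 [0.5984 0.027  0.111 ] [-0.9  2.8  6.1] 19.2
0.109 [0.5985 0.0271 0.1102] [-1.4  2.1  8.3] 19.4
0.108 [0.5983 0.027  0.1086] [-0.6  2.   3. ] 19.7
0.107 [0.5978 0.0263 0.1063] [-0.2  1.7 -0.4] 19.9
0.106 [0.5978 0.0263 0.106 ] [-0.8  1.9  2.7] 20.2
0.105 [0.5978 0.0263 0.1053] [-2.5  1.6  4.8] 20.4
0.104 [0.5978 0.0263 0.1046] [-2.1  0.9  6.7] 20.7
0.103 [0.5978 0.0264 0.104 ] [-3.6  1.7  8.7] 20.9
0.102 [0.5978 0.0264 0.1039] [-5.7  0.8 14.3] 21.2
0.101 [0.5978 0.0264 0.1037] [-5.2  0.2 19.2] 21.4
0.1 [0.5978 0.0265 0.1036] [-7.7 -0.3 22.6] 21.7
0.3781634966790336
```

The force trace shows the click at TCP 0.108–0.106, then the seal at about 3 N/mm, then a hard stop near 0.104 with 22 N held. One final look before handing in.

```bash
python3 - <<'E'
from h import *
arm.pause(.5); print(arm.read_tool_pos(),arm.read_ft_force(),arm.read_finger_force(),arm.read_time())
s=snapshot('scene');w=snapshot('wrist')
cv2.imwrite('pics/c6.png',np.clip(np.hstack([cv2.resize(s[120:270,250:400],(400,400),interpolation=2),w[:,120:520]])*1.5,0,255).astype(np.uint8))
E
```

```text
[0.59776726 0.02652444 0.10357787] [-5.95644314e+00 -2.26352712e-02  2.35953015e+01] 73.62986505031586 22.175
```

View pics/c6.png

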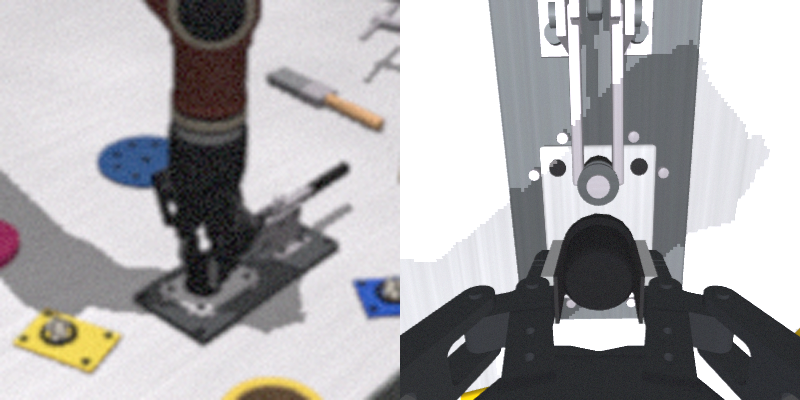

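The handle runs parallel to the plate edge, so it is level. The pad is on the bracket and the cap is seated and held at 23.6 N. Handing in.

```bash
python3 -c "
from station import ticket; print(ticket.finish_job())"
```

```text
the job is handed in; nothing more can be done
None
```

I swung the clamp handle down to its stop, then snapped the tall bumper cap onto the bracket's post and pressed it to the seal's hard stop; I handed the job in at about 22 s with the arm still gripping and pressing at about 24 N.

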